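# Put the stirrer away in the latched cabinet

## Task

Slide the thumb latch on the low bench cabinet sideways so that its spring-loaded cover pops open, then put the steel stirrer from the bench into the cabinet: set it down gently through the opening, flat on the chamber floor, and let go without dropping it. Leave the cover standing open and do not disturb the tub, the jar or the spatula.

Things in the scene. Friction and masses are not known exactly. Their poses are not given: they have to be found in the camera images.
- cabinet: Low white box with a blue foot band, fixed to the bench: 295 (x) x 160 (y) x 75 mm high. Origin: bench level, under the chamber's centre. Own +x: from latch end to hinge end (roughly away from the robot); z up. Side walls 30 mm thick, hinge-end wall 22 mm; at the latch end a solid ledge, x -170 to -102 mm, its top level with the rim (z = 75 mm).
- chamber_floor (a point): Centre of the flat chamber floor, right above the cabinet's origin, 30 mm above the bench and 45 mm below the rim. The chamber is 205 (x) x 100 (y) mm with straight walls, open at the top over its full size once the cover is up. Axes as the cabinet's.
- latch (a joint): Position of the thumb latch, m: 0 to 0.003 at the start (shut); sliding it along the cabinet's +y raises the value to the stop at 0.025. The hook lets go of the cover at about 0.018. It takes about 2 to 3 N and stays where it is left.
- latch_tab (a point): Centre of the top of the latch's black tab, 20 (x) x 24 (y) x 26 mm high, standing on the ledge (z 75 to 101 mm), 140 mm from the cabinet's origin towards -x. A hook 20 mm wide, 8.5 to 13.5 mm above the ledge, reaches 18 mm from its +x side over a tooth of the cover. Both y sides of the tab are free to pinch or push. Axes as the cabinet's.
- cover (a joint): Opening angle of the cover, rad: 0 shut, 1.8 at its stop (fully open, leaning back past upright). Once released, its spring swings it open by itself in 1 to 2 s and keeps it there; it pushes with about 1 N at its edge and merely rests against anything in its way until that is removed.
- cover_edge (a point): Middle of the upper free edge (latch end) of the plain grey cover, a plate 224 x 150 x 8 mm that lies shut on the rim (upper face at z = 83 mm). Its hinge runs along the cabinet's y at x = +116, z = 79 mm. A tooth 16 mm wide sticks 12 mm out of this edge under the latch's hook.
- stirrer: Loose steel paddle stirrer lying flat, 155 mm long, about 0.25 kg. Origin: underside, below the centre of its square hub (40 in x, 18 in y, 20 mm high), near its centre of mass: grip it there. +x points to the paddle (open frame, x 20 to 70 mm, 52 mm wide, 6 mm thick); a 12 mm shaft runs to x = -85 mm; z up. Either end may point to the hinge.
- tub: Bystander: open white plastic tub, rim about 84 mm across, 85 mm high. Origin: centre of its underside.
- jar: Bystander: closed white jar with a black cap, 64 mm across, 95 mm high. Origin: centre of its underside.
- spatula: Bystander: spatula with a wooden handle lying on the bench, 200 mm long along its x. Origin: centre of its underside.
Mind the look-alikes: they are no part of the job. What is shaped like the stirrer but orange is not meant.

How it is judged (in metres and radians):
On the way, in this order (a step that is already met when the one before it is completed fails the run):
1. the thumb latch is slid sideways (value of joint latch above 0.014 m), for 0.02 s.
2. the cover has sprung open (value of joint cover above 1.4 rad), for 0.1 s.
At the end, for the whole second after the job is handed in: The cover stands open (more than 1.4 rad) and the stirrer lies at rest inside the chamber, flat and right way up (within 0.12 rad of level, its underside within 8 mm of the chamber floor), released (value of joint cover above 1.4 rad and z of stirrer in the frame of chamber_floor between -0.006 and 0.008 m and x of stirrer in the frame of chamber_floor between -0.06 and 0.06 m and y of stirrer in the frame of chamber_floor between -0.05 and 0.05 m and angle between stirrer's own z axis and vertical below 0.12 rad and linear speed of stirrer below 0.03 m/s); the robot touches nothing.
It fails at once if the stirrer is dropped (falls freely at more than 0.7 m/s, a fall of about 25 mm) (contact force between stirrer and anything else below 0.05 N and linear speed of stirrer above 0.7 m/s).
It fails at once if the tub is moved by more than 25 mm (distance of tub from where it was at the start of the episode above 0.025 m).
It fails at once if the jar is moved by more than 25 mm (distance of jar from where it was at the start of the episode above 0.025 m).
It fails at once if the spatula is moved by more than 25 mm (distance of spatula from where it was at the start of the episode above 0.025 m).
It also fails if it takes over 59 s, if anything falls off the work surface, if the arm or the gripper's body presses on something with over 40 N, if the wrist force passes 120 N, or if a joint passes its speed limit or range.

## Robot

A 7-joint arm with a two-finger parallel gripper is mounted at the origin on the work surface. World frame = base frame: x ahead of the robot, y to its left, z up, the work surface at z = 0. Lengths are in mm, angles in rad, forces in N, time in s.
With the tool pointing down it reaches from about 400 to 875 mm from the base axis. Payload 4.4 kg.
Tool frame: the origin (TCP) lies on the centre line of the jaws, within the pads' length; the fingertips stand 25 mm ahead of it and the grasp point (between the pads) lies 6 mm ahead of it; x points along the fingers, y is the direction in which the jaws open and shut, and the axes are right-handed (so a half turn about x gives the same grasp; the last joint's range is limited). The gripper opens to 85 mm and grips with 20 to 120 N. Pads are 22 mm wide; open, the fingers measure 114 mm over their backs; the gripper's body (76 mm by 85 mm) begins 54 mm behind the grasp point. The pads swing forward as they close: fully open they stand 13 mm farther back than shut.
Start: joints at [1.086, 0.628, 0.038, 1.517, -0.027, 0.996, -0.02], TCP at [264.359, -593.828, 256.313] pointing down, gripper open.
Joint ranges: [-3.06, 3.06], [-0.37, 2.12], [-1.25, 1.32], [0.18, 2.47], [-1.1, 4.24], [0.23, 1.98], [-2.94, 2.94]. Speed limits (rad/s): [2.57, 2.57, 3.14, 3.14, 3.14, 3.14, 3.14].

## Interface

Orientations are given as [roll, pitch, yaw] about the fixed x, y, z axes, in that order (R = Rz(yaw) Ry(pitch) Rx(roll)).
In Python, from cell import * gives the robot as it stands. The module is installed in compiled form; this text tells all that it offers.
- The arm moves only by the tool jog_arm, never from a script. Its argument "series" is a list of rows, each a list of 3 entries, a list of its own where there are three numbers: the turn, a rotation vector about the tool's x, y, z in degrees, then the shift along the tool's x, y, z in mm, then the gripper's target within -1 to 1 (shut at 1, half-way at 0, fully open at -1). In form: [[[rx, ry, rz], [dx, dy, dz], hand], ...]. A call has 1 to 8 rows; each row shifts and turns the commanded pose from where the row before left it, along the tool's axes as they then stand; what a row does not reach is not made up. A row lasts 1/8 s, in which the tool goes at most 62.5 mm and 10.7 degrees, less where a joint would pass 70% of its speed; a pose out of reach is approached as far as the arm can. A call is refused whole if a number of a shift passes 62.5 or a number of a turn 10.7, either way. A call with a gripper value outside its range is refused whole. The fingers move at their own pace and stop on an object; the grip force is fixed at half the most. Time passes only in rows, so rows that do not move let the fingers close. It gives the time, the measured TCP pose, the force and the opening at its end, in the units of the state.
- read_state(): the state, without advancing time (a new reading comes with each control period).
- get_image(name): name is "side" or "top"; returns a dict with "img" (420x560x3 uint8, red, green, blue), "range_z" (420x560 float32, mm along the optical axis (not along the pixel's ray), 0 where there is no reading), "fovy" (degrees; the focal length in pixels is half the picture's height over the tangent of half this angle, whatever the lens; pixels are square), "cx", "cy" (the principal point, pixels), "cam_to_world" (4x4, takes a point from camera to world coordinates). Camera axes: x right, y up, looking along -z (the intrinsics and any distortion apply to the point x, -y, -z); pixel columns grow to the right and rows downward; lengths in mm; the calibration is good to about 2 mm. A picture is of the moment at which its call begins.
- finish_job(): hands the job in, once; it reports no verdict.
The state is a dict: "clock": time; "qpos": joint angles; "qd": joint speeds; "tau": joint torques, N m; "eef_pos": TCP position; "tool_rot": TCP orientation; "force": force on the tool from outside, world axes, zero at the start; "torque": the same for the moment, N m; "width": finger opening in mm.
Only numpy, scipy, OpenCV 4.12 (cv2) and the standard library are available. Lean on these libraries where they do the work, as an engineer would, in place of code of your own. Each camera call takes 0.05 s, during which the arm holds its last target. There are 200 camera calls.

## Working session

There is one attempt and no reset: what is moved stays moved. The work goes in short steps, Python scripts to look and compute and a tool call to move; the robot and the scene stay as the last step left them, time stands still between calls to the robot, and variables do not carry over. Pictures are saved under pics/ and viewed, about 8 in all and at most 12, crops included, and the job is handed in when it is done.

Besides the shell and the picture viewer there is one more tool, called as name([rows], argument=value, ...), one row to a line, values as JSON. jog_arm: Moves the arm, as the interface text tells. Its arguments: {"type":"object","properties":{"series":{"type":"array"}},"required":["series"]}

```bash
mkdir -p pics; cat > h.py <<'E'
from cell import *
import numpy as np, cv2
def grab(name,png=None):
    d=get_image(name)
    if png: cv2.imwrite('pics/'+png,d['img'][:,:,::-1])
    return d
def cloud(d):
    h,w=d['range_z'].shape; f=h/2/np.tan(np.radians(d['fovy'])/2)
    u,v=np.meshgrid(np.arange(w),np.arange(h)); z=d['range_z']
    P=np.stack([(u-d['cx'])/f*z,-(v-d['cy'])/f*z,-z,np.ones_like(z)],-1)
    return (P@np.array(d['cam_to_world']).T)[...,:3]
E
python3 - <<'E'
from h import *
for n in('top','side'):
    d=grab(n,n+'1.png'); print(n,d['fovy'],d['cx'],d['cy'],np.round(d['cam_to_world'],3).tolist(),[k for k in d], (d['range_z']>0).mean())
    np.save(n+'1.npy',cloud(d))
print(read_state())
E
```

```text
top 51.79333694299844 289.62552861881534 215.5148056620079 [[-0.02, 0.993, -0.12, 399.058], [-1.0, -0.02, -0.004, -133.237], [-0.007, 0.12, 0.993, 1268.285], [0.0, 0.0, 0.0, 1.0]] ['img', 'range_z', 'fovy', 'cx', 'cy', 'cam_to_world'] 0.9959651360544217
side 43.436999007141665 293.5151068553945 210.00447213521022 [[-0.97, 0.161, -0.179, 303.049], [-0.241, -0.611, 0.754, 817.768], [0.012, 0.775, 0.632, 879.027], [0.0, 0.0, 0.0, 1.0]] ['img', 'range_z', 'fovy', 'cx', 'cy', 'cam_to_world'] 0.9960714285714286
{'clock': 0.1, 'qpos': array([ 1.08619278,  0.629308  ,  0.03844641,  1.51824609, -0.02701199,
        0.99630901, -0.02003824]), 'qd': array([ 1.21628679e-03,  6.53407484e-05,  2.05077896e-03, -3.61789103e-03,
        1.08501344e-04, -4.92603668e-04, -3.06230419e-04]), 'tau': array([ 1.19048073e-03, -5.64534509e+01,  1.22959044e+00, -1.93973458e+01,
        1.11577468e-02,  5.45016970e-03, -2.80271422e-05]), 'eef_pos': array([ 264.15588395, -593.34190041,  255.45281266]), 'tool_rot': array([-1.56437035,  1.5690438 ,  1.99598024]), 'force': array([-0.66953009, -0.10939459, -0.47555938]), 'torque': array([-0.00729764, -0.01062105,  0.0018822 ]), 'width': 85.4598777369689}
```

View pics/top1.png

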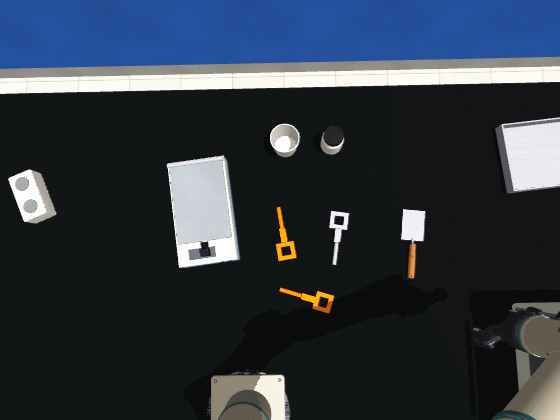

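View pics/side1.png

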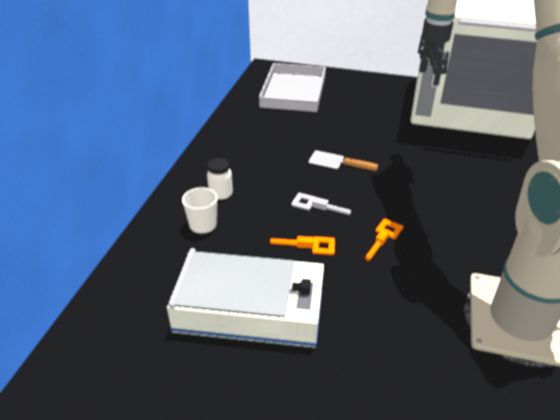

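The top view shows the cabinet around (203,212) with its latch tab at (205,248). The steel stirrer is at (338,237) with its paddle pointing away from the robot. The orange decoys are at (285,235) and (310,300), the tub at (285,140), the jar at (332,140) and the spatula at (412,243).

```bash
cat > m.py <<'E'
from h import *
for n,rs in(('top',(300,370,200,280)),('side',(280,360,180,225))):
    P=np.load(n+'1.npy'); im=cv2.imread(f'pics/{n}1.png').astype(int)
    print(n,'bench z',np.median(P[150:300,100:160,2]) if n=='top' else np.median(P[330:400,330:400,2]))
    x0,x1,y0,y1=rs; m=np.zeros(P.shape[:2],bool); m[y0:y1,x0:x1]=1
    sat=im.max(2)-im.min(2); m&=(im.min(2)>90)&(sat<50)
    Q=P[m]; print(' stirrer n',m.sum(),'z pct',np.percentile(Q[:,2],[5,50,95]).round(1))
    r=cv2.minAreaRect(Q[:,:2].astype(np.float32)); print('  rect',r)
    H=Q[Q[:,2]>14]; print('  hub n',len(H),H.mean(0).round(1),cv2.minAreaRect(H[:,:2].astype(np.float32)))
    # cabinet: cover top & rim by height
    X=P[...,:2]; z=P[...,2]
    near=(P[...,1]>50)&(P[...,1]<400)&(P[...,0]>350)&(P[...,0]<850)
    for lo,hi in((70,79),(79,88),(92,110)):
        k=near&(z>lo)&(z<hi); k=cv2.morphologyEx(k.astype(np.uint8),cv2.MORPH_OPEN,np.ones((3,3)))
        nn,l,s,_=cv2.connectedComponentsWithStats(k); i=1+s[1:,4].argmax(); q=P[l==i]
        print('  z',lo,hi,len(q),q.mean(0).round(1),cv2.minAreaRect(q[:,:2].astype(np.float32)))
    for nm,b in(('tub',(z>70)&(z<100)&(P[...,0]>600)&(P[...,1]>-250)&(P[...,1]<60)),):
        k=cv2.connectedComponentsWithStats(b.astype(np.uint8))
        for i in range(1,k[0]):
            if k[2][i,4]>30:print('  tall',P[k[1]==i].mean(0).round(0),k[2][i].tolist())
E
python3 m.py
```

```text
top bench z 0.9450521720101506
 stirrer n 422 z pct [ 1.8  9.1 22.6]
  rect ((462.3864440917969, -237.27841186523438), (96.39253997802734, 223.71702575683594), 54.637779235839844)
  hub n 102 [ 483.7 -261.5   32.3] ((431.33428955078125, -223.9644317626953), (73.15254211425781, 178.16262817382812), 41.9056510925293)
  z 70 79 336 [443.9 153.7  75.7] ((442.1172790527344, 152.45913696289062), (61.63426971435547, 61.23672866821289), 7.90823221206665)
  z 79 88 3494 [589.3 123.8  84.1] ((588.6820068359375, 122.23518371582031), (227.7013397216797, 151.28709411621094), 6.816120147705078)
  z 92 110 70 [446.7 103.4 102. ] ((447.5465087890625, 103.66695404052734), (23.296836853027344, 18.93586540222168), 89.9800796508789)
  tall [ 770. -117.   82.] [270, 124, 29, 29, 183]
  tall [ 762. -239.   92.] [323, 126, 10, 22, 146]
  tall [646.  54.  80.] [222, 156, 7, 42, 177]
side bench z -1.5800838904796706
 stirrer n 613 z pct [-3.8  3.9 18.5]
  rect ((363.8877868652344, 235.0184326171875), (158.89341735839844, 1161.010009765625), 13.753020286560059)
  hub n 83 [ 475.9 -183.    79.9] ((388.1763610839844, 268.79150390625), (39.63340759277344, 1110.3668212890625), 10.858644485473633)
  z 70 79 1683 [465.8 142.1  73.7] ((525.66796875, 127.21209716796875), (224.71023559570312, 138.80686950683594), 7.6495137214660645)
  z 79 88 5646 [590.2 129.3  81.9] ((587.20068359375, 124.36470031738281), (237.8892059326172, 159.1885528564453), 6.921989917755127)
  z 92 110 103 [444.8 108.2  98.8] ((445.3000183105469, 106.68354034423828), (18.17704963684082, 26.092628479003906), 12.838825225830078)
  tall [1363. -209.   84.] [0, 134, 21, 23, 227]
  tall [ 760. -235.   86.] [208, 164, 20, 14, 219]
  tall [ 763. -117.   78.] [183, 188, 34, 26, 345]
  tall [625.  56.  81.] [215, 254, 27, 6, 72]
```

```bash
cat > s.py <<'E'
from h import *
for n in('top','side'):
    P=np.load(n+'1.npy'); im=cv2.imread(f'pics/{n}1.png').astype(int)
    m=(P[...,0]>380)&(P[...,0]<680)&(P[...,1]>-330)&(P[...,1]<-150)&(abs(P[...,2])<30)
    m&=(im.min(2)>70)&(im.max(2)-im.min(2)<60)
    k=cv2.connectedComponentsWithStats(m.astype(np.uint8)); i=1+k[2][1:,4].argmax(); m=k[1]==i
    Q=P[m]; r=cv2.minAreaRect(Q[:,:2].astype(np.float32)); print(n,m.sum(),k[2][i],r, Q[:,2].min(),Q[:,2].max())
    z0=1 if n=='top' else -1.6
    H=Q[(Q[:,2]-z0>14)]; print(' hub',len(H),H.mean(0).round(1),cv2.minAreaRect(H[:,:2].astype(np.float32)))
E
python3 s.py
```

```text
top 460 [329 211  21  54 460] ((484.86865234375, -264.6112060546875), (55.593292236328125, 157.058349609375), 81.58634948730469) -4.5085934424716925 26.684812522784114
 hub 95 [ 487.1 -262.9   20.5] ((459.3138122558594, -260.2125549316406), (18.09902572631836, 104.03819274902344), 83.17278289794922)
side 662 [291 192  61  23 662] ((485.9612121582031, -269.80816650390625), (77.14608764648438, 164.7565155029297), 81.96690368652344) -6.8464737571521255 22.144939087874377
 hub 86 [ 489.5 -260.5   17.2] ((489.1764221191406, -262.0898132324219), (22.004791259765625, 42.6978759765625), 73.27381134033203)
```

```bash
cat > plan.py <<'E'
import sys
from h import *
from scipy.spatial.transform import Rotation as R
def go(p,yaw):  # yaw (deg) = wanted direction of tool y (mod 180)
    s=read_state(); T=R.from_euler('xyz',s['tool_rot']); M=T.as_matrix()
    y=np.degrees(np.arctan2(M[1,1],M[0,1])); d=(yaw-y+90)%180-90; a=np.radians(y+d)
    Y=np.array([np.cos(a),np.sin(a),0]); X=np.array([0,0,-1.]); W=np.stack([X,Y,np.cross(X,Y)],1)
    D=np.array(p)-s['eef_pos']
    print('clock',s['clock'],'pos',s['eef_pos'].round(1),'ytool',y.round(1),'F',s['force'].round(1),'w',s['width'].round(1))
    print(' turn',np.degrees((T.inv()*R.from_matrix(W)).as_rotvec()).round(2),' shift in present axes',(M.T@D).round(1),' after turn',(W.T@D).round(1))
if __name__=='__main__':
    a=[float(v) for v in sys.argv[1:]]; go(a[:3],a[3])
E
python3 plan.py 480 -265 230 97; python3 plan.py 446 60 200 97;  python3 -c "
from h import *
print(read_state()['qpos'].round(2))"
```

```text
[ 1.09  0.63  0.04  1.52 -0.03  1.   -0.02]Traceback (most recent call last):
  File "plan.py", line 12, in <module>
    a=[float(v) for v in sys.argv[1:]]; go(a[:3],a[3])
                                        ~~^^^^^^^^^^^^
  File "plan.py", line 9, in go
    print('clock',s['clock'],'pos',s['eef_pos'].round(1),'ytool',y.round(1),'F',s['force'].round(1),'w',s['width'].round(1))
                                                                                                        ^^^^^^^^^^^^^^^^
AttributeError: 'float' object has no attribute 'round'
Traceback (most recent call last):
  File "plan.py", line 12, in <module>
    a=[float(v) for v in sys.argv[1:]]; go(a[:3],a[3])
                                        ~~^^^^^^^^^^^^
  File "plan.py", line 9, in go
    print('clock',s['clock'],'pos',s['eef_pos'].round(1),'ytool',y.round(1),'F',s['force'].round(1),'w',s['width'].round(1))
                                                                                                        ^^^^^^^^^^^^^^^^
AttributeError: 'float' object has no attribute 'round'
```

```bash
sed -i "s/s\['width'\].round(1)/round(s['width'],1)/" plan.py; python3 plan.py 480 -265 230 97; python3 plan.py 446 60 200 97
```

```text
clock 0.1 pos [ 264.2 -593.3  255.5] ytool -66.0 F [-0.7 -0.1 -0.5] w 85.5
 turn [16.99  0.02  0.1 ]  shift in present axes [  25.8 -212.2 -330.7]  after turn [  25.5 -299.6 -254.3]
clock 0.1 pos [ 264.2 -593.3  255.5] ytool -66.0 F [-0.7 -0.1 -0.5] w 85.5
 turn [16.99  0.02  0.1 ]  shift in present axes [  56.4 -522.8 -431.8]  after turn [  55.5 -626.3 -260.1]
```

jog_arm([
  [[8.5,0,0],[0,0,0],1],
  [[8.5,0,0],[0,0,0],1],
  [[0,0,0],[2,-45,-38],1],
  [[0,0,0],[2,-45,-38],1],
  [[0,0,0],[2,-45,-38],1],
  [[0,0,0],[2,-45,-38],1],
  [[0,0,0],[2,-45,-38],1],
  [[0,0,0],[2,-45,-38],1],
])

```text
clock: 1.1
eef_pos: [458.5, -296.3, 244.1]
tool_rot: [-0.892, 1.571, 2.371]
force: [-0.0, -0.1, -0.6]
width: 0.1
```

```bash
python3 plan.py 442 65 180 97
```

```text
clock 1.1 pos [ 458.5 -296.3  244.1] ytool -83.0 F [-0.  -0.1 -0.6] w 0.1
 turn [-0.01  0.01  0.01]  shift in present axes [  64.1 -360.6  -27.6]  after turn [  64.1 -360.6  -27.6]
```

jog_arm([
  [[0,0,0],[4,-52,-4],1],
  [[0,0,0],[4,-52,-4],1],
  [[0,0,0],[4,-52,-4],1],
  [[0,0,0],[10,-52,-4],1],
  [[0,0,0],[10,-52,-4],1],
  [[0,0,0],[10,-52,-4],1],
  [[0,0,0],[10,-44,-4],1],
  [[0,0,0],[0,0,0],1],
])

```text
clock: 2.1
eef_pos: [441.3, 62.5, 191.5]
tool_rot: [-0.673, 1.569, 2.598]
force: [0.4, -1.0, 0.7]
width: 0.2
```

```bash
python3 plan.py 446 60 110 97; python3 - <<'E'
from h import *
for n in('top','side'):
    d=grab(n); P=cloud(d); im=d['img'].astype(int)
    k=(abs(P[...,0]-445)<40)&(abs(P[...,1]-105)<35)&(P[...,2]>92)&(P[...,2]<110)
    q=P[k]; print(n,k.sum(),q.mean(0) if len(q) else 0, q[:,:2].min(0),q[:,:2].max(0))
    if n=='side': cv2.imwrite('pics/s2.png',cv2.resize(d['img'][200:360,150:400,::-1],None,fx=3,fy=3))
E
```

```text
clock 2.1 pos [441.3  62.5 191.5] ytool -82.6 F [ 0.4 -1.   0.7] w 0.2
 turn [0.42 0.1  0.08]  shift in present axes [81.5  3.2 -4.5]  after turn [81.5  3.  -4.3]Traceback (most recent call last):
  File "<stdin>", line 5, in <module>
    return umr_minimum(a, axis, None, out, keepdims, initial, where)
ValueError: zero-size array to reduction operation minimum which has no identity
```

jog_arm([
  [[0,0,0],[40,1,-1],1],
  [[0,0,0],[30,1,0],1],
  [[0,0,0],[12,0,0],1],
  [[0,0,0],[0,0,0],1],
])

```text
clock: 2.65
eef_pos: [443.3, 55.8, 110.1]
tool_rot: [0.364, 1.57, -2.657]
force: [-0.4, -0.7, 0.5]
width: -0.1
```

```bash
python3 plan.py 446 60 110 97; python3 - <<'E'
from h import *
d=grab('side'); P=cloud(d); 
k=(abs(P[...,0]-445)<40)&(abs(P[...,1]-105)<35)&(P[...,2]>92)&(P[...,2]<110)
q=P[k]; print(k.sum(),q.mean(0) if len(q) else 0)
cv2.imwrite('pics/s2.png',cv2.resize(d['img'][200:360,150:400,::-1],None,fx=3,fy=3))
E
```

```text
clock 2.65 pos [443.3  55.8 110.1] ytool -83.1 F [-0.4 -0.7  0.5] w -0.1
 turn [-0.1   0.06 -0.02]  shift in present axes [ 0.1 -3.8 -3.1]  after turn [ 0.1 -3.8 -3.1]
113 [444.94315907 106.9163864   98.91046873]
```

View pics/s2.png

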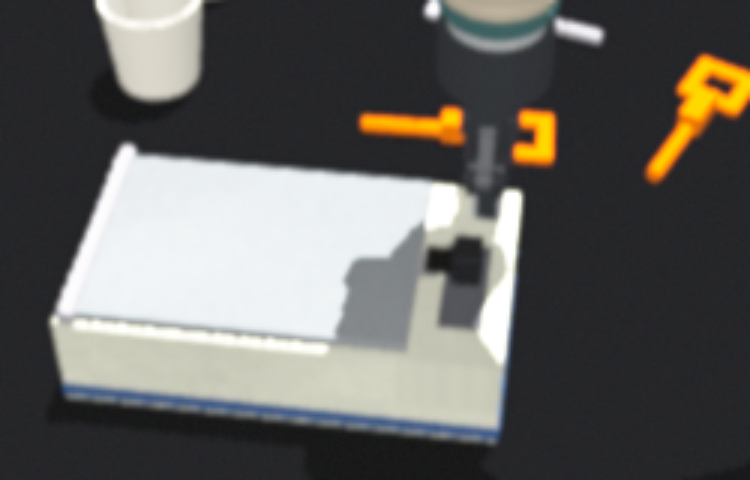

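The side view shows the closed fingertips at (485,205) in the crop, just beside the tab at (468,260) and in line with it. Pushing along tool −y.

jog_arm([
  [[0,0,0],[0,-8,-1],1],
  [[0,0,0],[0,-8,0],1],
  [[0,0,0],[0,-6,0],1],
  [[0,0,0],[0,-6,0],1],
  [[0,0,0],[0,-6,0],1],
  [[0,0,0],[0,-4,0],1],
  [[0,0,0],[0,-4,0],1],
])

```text
clock: 3.58
eef_pos: [439.4, 98.9, 110.3]
tool_rot: [2.769, 1.571, -0.251]
force: [0.5, -2.5, 0.8]
width: 0.0
```

```bash
python3 - <<'E'
from h import *
d=grab('side','s3.png'); P=cloud(d); 
k=(P[...,1]>50)&(P[...,1]<250)&(P[...,0]>350)&(P[...,0]<800)&(P[...,2]>110)
print(k.sum(), read_state()['force'], read_state()['eef_pos'])
cv2.imwrite('pics/s3.png',cv2.resize(d['img'][200:360,150:400,::-1],None,fx=3,fy=3))
E
```

```text
14609 [ 1.02863638 -0.43473833  1.21320872] [439.32026866  99.48206672 110.28930191]
```

View pics/s3.png

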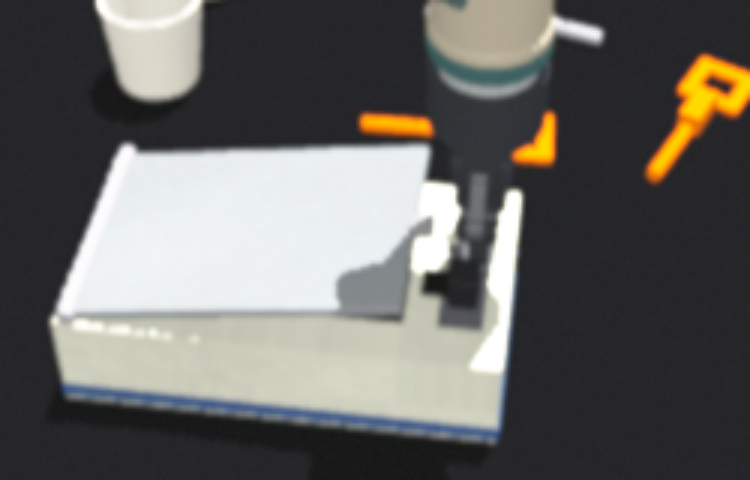

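The cover is already rising. I'm backing off and heading for the stirrer.

jog_arm([
  [[0,0,0],[0,15,6],1],
  [[0,0,0],[-30,20,6],1],
  [[0,0,0],[-55,20,0],0],
  [[0,0,0],[-25,50,0],0],
  [[0,0,0],[0,55,0],-0.2],
  [[0,0,0],[0,55,0],-0.2],
  [[0,0,0],[0,50,0],-0.2],
  [[0,0,0],[0,50,0],-0.2],
])

```text
clock: 4.62
eef_pos: [464.4, -217.8, 220.0]
tool_rot: [-0.656, 1.57, 2.607]
force: [1.4, 0.9, 0.6]
width: 51.6
```

```bash
python3 plan.py 489 -263.5 120 81.6; python3 - <<'E'
from h import *
d=grab('top','t4.png'); P=cloud(d)
k=(P[...,1]>30)&(P[...,1]<250)&(P[...,0]>500)&(P[...,0]<850)&(P[...,2]>95); q=P[k]
print('cover pts',k.sum(),q.mean(0),q[:,2].max())
d=grab('side'); P=cloud(d)
k=(P[...,1]>30)&(P[...,1]<250)&(P[...,0]>500)&(P[...,0]<850)&(P[...,2]>95); q=P[k]
print('cover pts',k.sum(),q.mean(0),q[:,2].max())
E
```

```text
clock 4.625 pos [ 464.4 -217.8  220. ] ytool -83.1 F [1.4 0.9 0.6] w 51.6
 turn [15.32  0.06  0.04]  shift in present axes [100.   48.4 -19. ]  after turn [100.   41.6 -31. ]
cover pts 1584 [694.42846662 132.78578767 222.67298615] 318.20429060803735
cover pts 3368 [701.7967619  147.16908496 211.74524482] 316.00556782996205
```

View pics/t4.png

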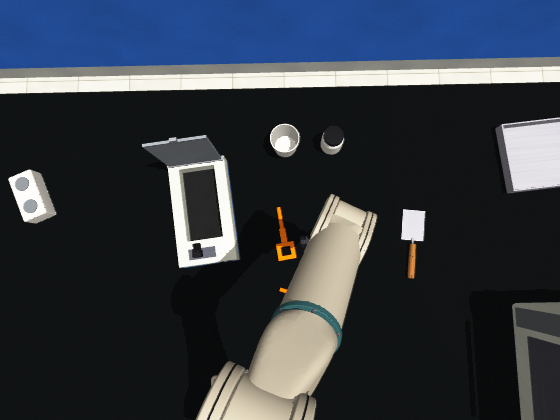

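The top view shows the cover open at (180,150), leaning back past upright, and the dark chamber at (203,205). Next, above the stirrer hub.

jog_arm([
  [[7.7,0,0],[0,0,0],-0.2],
  [[7.6,0,0],[0,0,0],-0.2],
  [[0,0,0],[40,20,-15],-0.2],
  [[0,0,0],[40,21,-16],-0.2],
  [[0,0,0],[20,0,0],-0.2],
  [[0,0,0],[0,0,0],-0.2],
])

```text
clock: 5.48
eef_pos: [488.2, -259.8, 118.5]
tool_rot: [-0.368, 1.565, 2.628]
force: [0.2, -0.1, -0.6]
width: 51.1
```

```bash
python3 plan.py 489 -263.5 30 81.6; python3 - <<'E'
from h import *
d=grab('side'); 
cv2.imwrite('pics/s5.png',cv2.resize(d['img'][120:270,230:420,::-1],None,fx=4,fy=4))
E
```

```text
clock 5.475 pos [ 488.2 -259.8  118.5] ytool -98.4 F [ 0.2 -0.1 -0.6] w 51.1
 turn [0.05 0.29 0.11]  shift in present axes [88.5  3.7 -1.7]  after turn [88.5  3.5 -1.3]
```

View pics/s5.png

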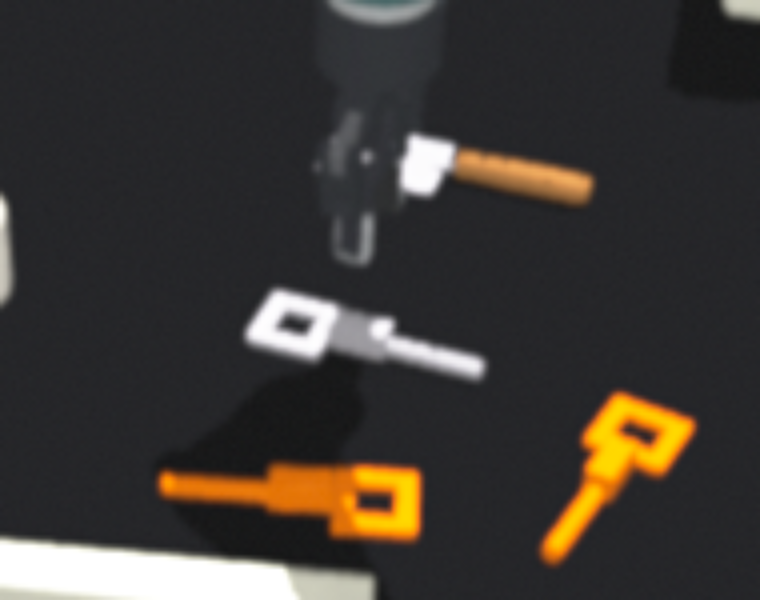

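The fingers hang over the hub, which is at (358,330) in the crop, and line up with it. Descending and gripping.

jog_arm([
  [[0,0,0],[30,2,-1],-0.2],
  [[0,0,0],[25,2,-1],-0.2],
  [[0,0,0],[20,0,0],-0.2],
  [[0,0,0],[11,0,0],-0.2],
  [[0,0,0],[0,0,0],1],
  [[0,0,0],[0,0,0],1],
  [[0,0,0],[0,0,0],1],
  [[0,0,0],[0,0,0],1],
])

```text
clock: 6.52
eef_pos: [492.5, -265.0, 35.5]
tool_rot: [2.93, 1.569, -0.357]
force: [-0.8, 1.4, 6.4]
width: 16.0
```

jog_arm([
  [[0,0,0],[-10,0,0],1],
  [[0,0,0],[-15,0,0],1],
  [[0,0,0],[-20,0,0],1],
  [[0,0,0],[0,0,0],1],
])

```text
clock: 7.02
eef_pos: [493.1, -265.4, 81.2]
tool_rot: [2.801, 1.567, -0.486]
force: [-0.3, -0.3, -3.4]
width: 16.5
```

```bash
python3 plan.py 489 -263.5 200 97; python3 - <<'E'
from h import *
d=grab('side'); P=cloud(d); im=d['img'].astype(int)
k=(P[...,1]<-150)&(P[...,1]>-340)&(P[...,0]>380)&(P[...,0]<600)&(im.min(2)>90)&(im.max(2)-im.min(2)<60)&(P[...,2]>15)&(P[...,2]<95)
q=P[k]; A=np.c_[q[:,0]-489,np.ones(len(q))]; print(k.sum(),np.linalg.lstsq(A,q[:,2],rcond=None)[0], q.min(0),q.max(0))
cv2.imwrite('pics/s6.png',cv2.resize(d['img'][120:270,230:420,::-1],None,fx=4,fy=4))
E
```

```text
clock 7.025 pos [ 493.1 -265.4   81.2] ytool -98.3 F [-0.3 -0.3 -3.4] w 16.5
 turn [-15.31  -0.2   -0.1 ]  shift in present axes [-118.8   -1.2    3.9]  after turn [-118.8   -2.4    3.9]
464 [-4.69630755e-02  5.42393689e+01] [ 407.16285176 -300.93702968   41.95191173] [ 563.74502244 -239.95297725   93.02006448]
```

View pics/s6.png

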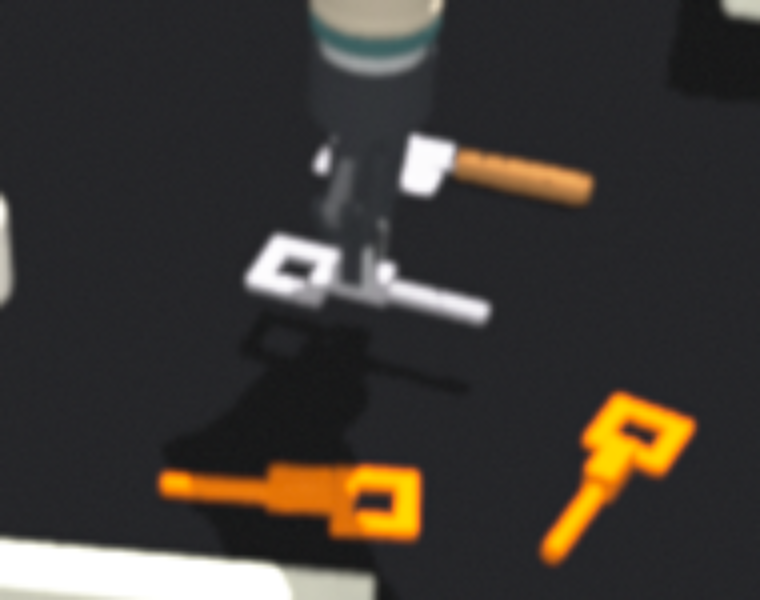

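The stirrer hangs level between the fingers, at (355,275) in the crop. Lifting it and carrying it over to the chamber.

jog_arm([
  [[0,0,0],[-40,0,0],1],
  [[0,0,0],[-50,0,0],1],
  [[-7.7,0,0],[-20,0,0],1],
  [[-7.6,0,0],[0,0,0],1],
  [[0,0,0],[0,-40,-12],1],
  [[0,0,0],[0,-45,-15],1],
  [[0,0,0],[0,-45,-15],1],
  [[0,0,0],[0,-45,-15],1],
])

```text
clock: 8.07
eef_pos: [526.8, -82.6, 188.6]
tool_rot: [-0.257, 1.569, 3.007]
force: [0.7, 0.5, -2.9]
width: 16.0
```

```bash
python3 plan.py 591 123.5 190 97
```

```text
clock 8.075 pos [526.8 -82.6 188.6] ytool -83.0 F [ 0.7  0.5 -2.9] w 16.0
 turn [-0.02  0.08  0.02]  shift in present axes [  -1.5 -196.8  -88.8]  after turn [  -1.4 -196.8  -88.8]
```

jog_arm([
  [[0,0,0],[0,-40,-18],1],
  [[0,0,0],[0,-40,-18],1],
  [[0,0,0],[0,-40,-18],1],
  [[0,0,0],[0,-35,-18],1],
  [[0,0,0],[0,-25,-10],1],
  [[0,0,0],[0,-10,-2],1],
  [[0,0,0],[0,0,0],1],
  [[0,0,0],[0,0,0],1],
])

```text
clock: 9.07
eef_pos: [587.1, 112.5, 189.1]
tool_rot: [0.952, 1.569, -2.07]
force: [0.2, -0.2, -3.0]
width: 15.8
```

```bash
python3 plan.py 591 123.5 120 97;  python3 - <<'E'
from h import *
d=grab('side'); P=cloud(d)
k=(P[...,2]>65)&(P[...,2]<79)&(P[...,1]>20)&(P[...,1]<240)&(P[...,0]>400)&(P[...,0]<760)
cv2.imwrite('pics/s7.png',cv2.resize(d['img'][170:360,130:360,::-1],None,fx=3,fy=3))
E
```

```text
clock 9.075 pos [587.1 112.5 189.1] ytool -83.1 F [ 0.2 -0.2 -3. ] w 15.8
 turn [-0.14  0.06 -0.08]  shift in present axes [ 69.1 -10.5  -5.3]  after turn [ 69.1 -10.4  -5.3]
```

View pics/s7.png

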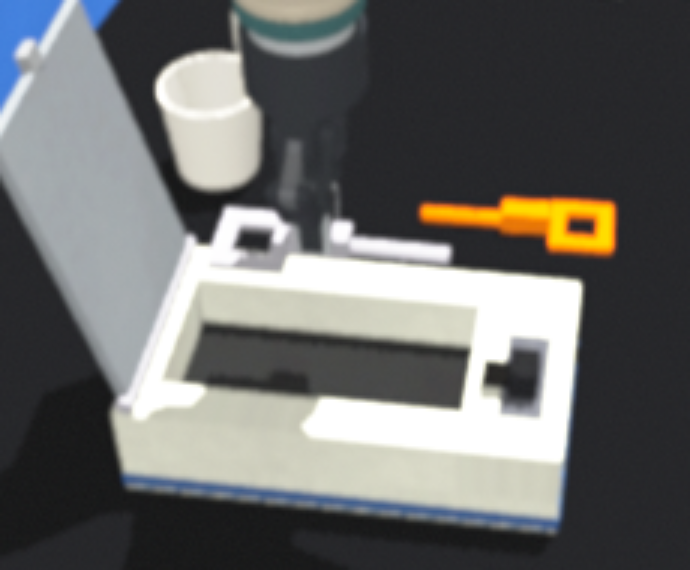

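The stirrer hangs level and parallel above the open chamber. The chamber spans roughly (190–470, 290–410) in the crop. Moving over its centre and down to just above the rim.

jog_arm([
  [[0,0,0],[0,-6,-3],1],
  [[0,0,0],[0,-5,-2],1],
  [[0,0,0],[20,0,0],1],
  [[0,0,0],[20,0,0],1],
  [[0,0,0],[20,0,0],1],
  [[0,0,0],[0,0,0],1],
])

```text
clock: 9.88
eef_pos: [589.9, 126.4, 127.9]
tool_rot: [0.045, 1.567, -2.974]
force: [0.0, -0.7, -3.0]
width: 16.0
```

```bash
python3 plan.py 591 123.5 70 97;  python3 - <<'E'
from h import *
d=grab('side')
cv2.imwrite('pics/s8.png',cv2.resize(d['img'][170:360,130:360,::-1],None,fx=3,fy=3))
E
```

```text
clock 9.875 pos [589.9 126.4 127.9] ytool -83.0 F [ 0.  -0.7 -3. ] w 16.0
 turn [ 0.01  0.19 -0.01]  shift in present axes [57.9  3.  -0.9]  after turn [57.9  3.  -0.7]
```

View pics/s8.png

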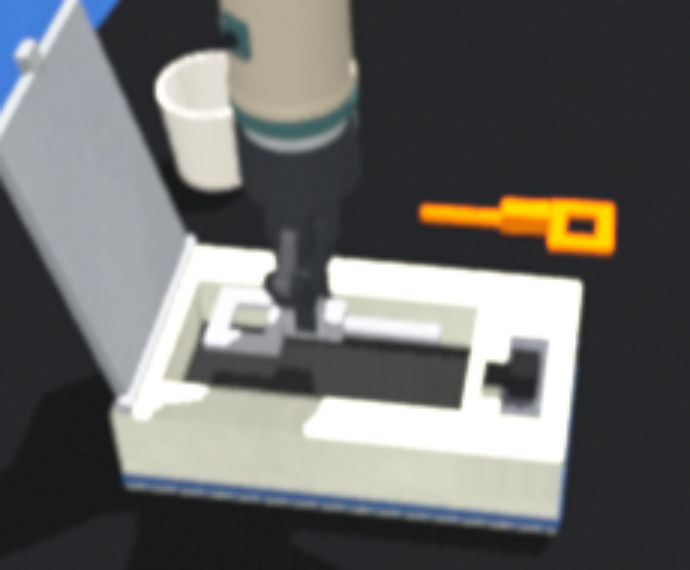

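It's centred over the opening with clearance on every side. Lowering gently.

jog_arm([
  [[0,0,0],[12,1,0],1],
  [[0,0,0],[12,1,0],1],
  [[0,0,0],[12,0,0],1],
  [[0,0,0],[10,0,0],1],
  [[0,0,0],[6,0,0],1],
  [[0,0,0],[4,0,0],1],
  [[0,0,0],[0,0,0],1],
])

```text
clock: 10.8
eef_pos: [591.3, 124.2, 73.2]
tool_rot: [0.096, 1.571, -2.923]
force: [0.8, 0.4, -3.3]
width: 16.0
```

jog_arm([
  [[0,0,0],[3,0,0],1],
  [[0,0,0],[2,0,0],1],
  [[0,0,0],[1.5,0,0],1],
  [[0,0,0],[0,0,0],1],
])

```text
clock: 11.3
eef_pos: [591.2, 124.2, 66.7]
tool_rot: [0.136, 1.571, -2.883]
force: [0.8, 0.6, -3.5]
width: 15.6
```

jog_arm([
  [[0,0,0],[1,0,0],1],
  [[0,0,0],[1,0,0],1],
  [[0,0,0],[0,0,0],1],
])

```text
clock: 11.68
eef_pos: [591.4, 124.2, 65.6]
tool_rot: [-2.78, 1.57, 0.483]
force: [-2.0, 0.1, 4.6]
width: 15.9
```

The stirrer has touched the floor: the force went from −3.5 to +4.6 N. Releasing with a small opening.

jog_arm([
  [[0,0,0],[0,0,0],0.4],
  [[0,0,0],[0,0,0],0.2],
  [[0,0,0],[0,0,0],0.2],
  [[0,0,0],[-10,0,0],0.2],
  [[0,0,0],[-20,0,0],0.2],
  [[0,0,0],[-40,0,0],0.2],
  [[0,0,0],[-50,0,0],0.2],
])

```text
clock: 12.55
eef_pos: [590.7, 124.1, 185.9]
tool_rot: [0.141, 1.569, -2.879]
force: [0.3, -0.3, -0.1]
width: 34.2
```

jog_arm([
  [[0,0,0],[-20,50,0],0.2],
  [[0,0,0],[0,55,0],0.2],
  [[0,0,0],[0,55,0],0.2],
  [[0,0,0],[0,50,0],0.2],
  [[0,0,0],[0,0,0],0.2],
])

```text
clock: 13.18
eef_pos: [616.7, -91.2, 205.7]
tool_rot: [1.729, 1.566, -1.3]
force: [-0.1, -0.6, 0.1]
width: 33.8
```

```bash
python3 - <<'E'
from h import *
o=np.array([584,122.8]); a=.12; B=np.array([[np.cos(a),np.sin(a)],[-np.sin(a),np.cos(a)]])
for n in('top','side'):
    d=grab(n,n+'9.png'); P=cloud(d); im=d['img'].astype(int)
    L=(P[...,:2]-o)@B.T; ch=(abs(L[...,0])<98)&(abs(L[...,1])<46)
    m=ch&(im.min(2)>90)&(P[...,2]>30)&(P[...,2]<60)
    k=cv2.connectedComponentsWithStats(m.astype(np.uint8)); i=1+k[2][1:,4].argmax(); m=k[1]==i
    q=L[m]; z=P[m][:,2]; print(n,m.sum(),cv2.minAreaRect(q.astype(np.float32)),np.percentile(z,[2,25,50,75,98]).round(1), 'floor',np.median(P[ch&(im.max(2)<60)][:,2]))
    w=q[:,0]; 
    for lo,hi in((-85,-25),(-10,20),(30,75)): print('  ',lo,hi,np.median(z[(w>lo)&(w<hi)]).round(1))
    c=(P[...,2]>90)&(L[...,0]>80)&(L[...,0]<220)&(abs(L[...,1])<90); print('  cover tilt pts',c.sum(),np.polyfit(P[c][:,2],L[c][:,0],1))
    X=(P[...,2]>70)&(P[...,2]<100)&(P[...,0]>700)&(P[...,0]<830)&(P[...,1]>-300)&(P[...,1]<-50)
    k=cv2.connectedComponentsWithStats(X.astype(np.uint8))
    print('  tall',[P[k[1]==i].mean(0).round(0).tolist() for i in range(1,k[0]) if k[2][i,4]>60])
cv2.imwrite('pics/s9.png',cv2.resize(d['img'][140:370,100:420,::-1],None,fx=2.4,fy=2.4))
s=read_state();print(s['clock'],s['force'],s['eef_pos'])
E
```

```text
top 353 ((12.30569076538086, -0.32233238220214844), (130.77496337890625, 53.902069091796875), 2.5605857372283936) [31.9 36.3 38.6 45.9 54. ] floor 31.616318268606847
   -85 -25 43.2
   -10 20 50.2
   30 75 36.9
  cover tilt pts 2876 [ 0.23919514 94.12838635]
  tall [[762.0, -253.0, 93.0]]
side 663 ((0.8301239013671875, -11.109359741210938), (158.60528564453125, 48.55226135253906), 3.470057964324951) [30.5 34.  36.7 42.  50.1] floor 29.013696009994987
   -85 -25 38.2
   -10 20 46.6
   30 75 34.2
  cover tilt pts 4503 [ 0.23748127 94.06377409]
  tall [[761.0, -245.0, 88.0], [763.0, -117.0, 78.0]]
13.275 [-0.27154667  1.68312035  0.36752379] [616.8120741  -84.50504558 205.26072182]
```

View pics/s9.png

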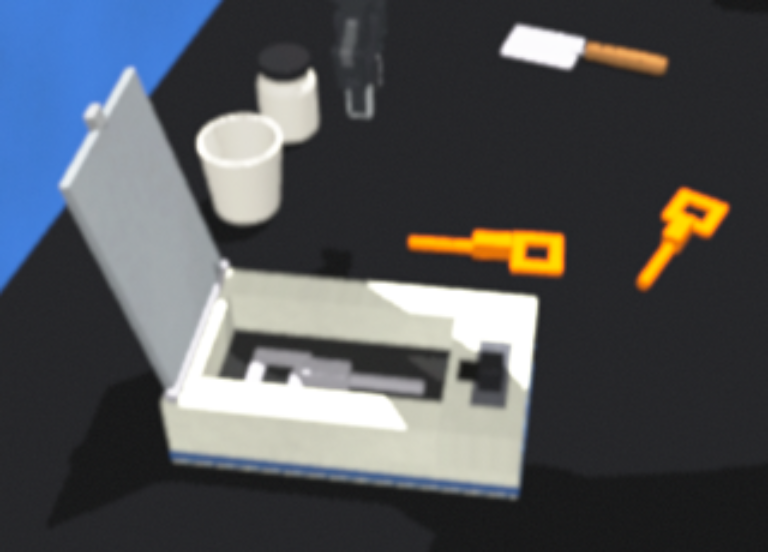

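The side view shows the stirrer lying flat in the chamber at about (335,372) in the crop. The cover stands fully open, the gripper is clear, and the tub, jar and spatula haven't moved. Handing in.

```bash
python3 -c "
from cell import *
print(finish_job())"
```

```text
the job is handed in; nothing more can be done
None
```

The job is handed in at about 13.3 s of simulated time; `finish_job()` gives no verdict. I pushed the latch tab along the cabinet's +y with the closed fingers and the cover sprang open. I then gripped the steel stirrer at its hub, lowered it into the chamber until it touched the floor, and opened the jaws slightly before lifting away.

- **Cover:** it leans about 13.5° past upright, roughly 1.8 rad.
- **Stirrer:** it lies flat at about x +8 to +10 mm, y −11 to 0 mm from the chamber centre. The hub, shaft and paddle tops are at heights that fit lying on the floor. The top and side cameras differ by about 11 mm in y, because the near wall hides part of it from the side camera. Both readings are well within the limits.
- **Bystanders:** the tub reads within a millimetre of its starting position in the side view. The jar's reading changed by about 10 mm in y because my first measurement cut off part of it; in the pictures it looks unmoved. I checked the spatula only by eye.
- **Gripper:** it was about 200 mm up and clear of everything.
- **Forces:** the wrist reading in the results I read never went above about 7 N.

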